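# Set the load-box step and start the drive test

## Task

On the dummy-load box, gently push the selector's lever round with a fingertip, without gripping it, until it has clicked into place at the fifth short mark clockwise after the long 'off' mark. Only then press the large round button on the separate button station fully down and let it go. Do not press the small button, do not shift or lift the station, and leave everything else on the bench where it is.

Things in the scene. Friction and masses are not known exactly. Their poses are not given: they have to be found in the camera images.
- load_box: Beige dummy-load box, 180 x 180 x 75 mm tall, fixed, with an aluminium top panel carrying the selector. Origin: centre of its underside; z up. Black bars on the panel, 54 to 80 mm from the selector's axis: a long one (26 mm) is 'off', 105 degrees counter-clockwise (seen from above) from the box's +x; seven short ones (12 mm) follow clockwise every 30 degrees.
- selector_axis (a point): Point on the selector's vertical turning axis, in the panel surface, 75 mm above the bench; 8 mm from the box's centre towards its +x.
- selector_tip (a point): Top of the outer end of the selector's lever, on its centre line, 48 mm from the axis, 35 mm above the panel. The lever: a black bar 14 mm wide with upright sides and a white line on top, from the axis out to 48 mm, 11 to 35 mm above the panel. At the axis a hub of 14 mm radius, as tall, on a disc of 20 mm radius, 13 mm tall.
- selector (a joint): Selector angle, rad: 0 = lever at 'off', growing clockwise seen from above, 0.5236 per click; fifth short mark = 2.618. A sprung detent clicks into each of eight positions 0 to 3.665, stops just past the ends; starts at one of positions 0 to 3. 1 to 3 N sideways near the lever's end turn it; pushed past halfway between marks it jumps to the next by itself.
- station: Loose push-button station, 0.8 kg, a beige case 85 x 150 mm, 54 mm tall. Origin: centre of its underside; z up, y along its length. The large button is 37 mm from the centre towards +y, the small one 42 mm towards -y.
- start_top (a point): Centre of the top face of the large black round button (36 mm diameter) on the station; it is pressed straight down.
- start (a joint): Travel of the large button, m: 0 = up, 0.006 = fully down (about 5 N); springs back when let go.
- reset (a joint): Travel of the small black round button (16 mm diameter), m: 0 = up, 0.006 = fully down (4 N); not to be pressed.
- relay: Clear-cased relay, 26 x 20 x 28 mm tall, loose on the load box's panel near its corner at -x, -y. Origin: centre of its underside.
- capacitor: Standing black capacitor can, 38 mm diameter, 58 mm tall, loose between the box and the station. Origin: centre of its underside.
- terminals: Grey terminal block, 30 x 50 x 24 mm tall, loose between the box and the station on the robot's side. Origin: centre of its underside.
- screwdriver: Screwdriver lying loose on the bench beyond the work.
- heatsink: Aluminium finned heatsink, 70 x 90 x 38 mm tall, loose. Origin: centre of its underside.
- jar: Glass jar, 64 mm diameter, 80 mm tall, loose. Origin: centre of its underside.
- cup: Paper cup, 76 mm diameter, 90 mm tall, loose. Origin: centre of its underside.

How it is judged (in metres and radians):
On the way, in this order (a step that is already met when the one before it is completed fails the run):
1. the selector stands clicked in at the fifth short mark (value of joint selector between 2.488 and 2.748 rad and velocity of joint selector between -0.2 and 0.2 rad/s and value of joint start below 0.001 m), for 0.3 s.
2. the large button is pressed fully down (value of joint selector between 2.488 and 2.748 rad and value of joint start above 0.0045 m), for 0.05 s.
At the end, for the whole second after the job is handed in: The selector rests at the fifth short mark (2.618 rad, within 0.13), both buttons are up (within 1.5 mm), the station is at rest within 25 mm of where it stood, and so is every other loose thing (value of joint selector between 2.488 and 2.748 rad and value of joint each of start, reset below 0.0015 m and linear speed of station below 0.02 m/s and distance of each of station, relay, capacitor, terminals, screwdriver, heatsink, jar, cup from where it was at the start of the episode below 0.025 m); the robot touches nothing.
It fails at once if the large button is pressed (over 3 mm) while the selector is not at the fifth short mark (value of joint start above 0.003 m and not (value of joint selector between 2.418 and 2.818 rad)).
It fails at once if the small button is pressed (over 3 mm) (value of joint reset above 0.003 m).
It fails at once if the selector or its box is gripped or shoved hard (over 20 N) (contact force between the fingers and load_box above 20 N).
It fails at once if the station is lifted, tipped or shifted more than 25 mm (distance of station from where it was at the start of the episode above 0.025 m or height (world z) of station above 0.012 m or angle between station's own z axis and vertical above 0.15 rad).
It fails at once if another loose thing is moved more than 25 mm, lifted or knocked over (distance of any of relay, capacitor, terminals, screwdriver, heatsink, jar, cup from where it was at the start of the episode above 0.025 m or angle between any of relay, capacitor, terminals, heatsink, jar, cup's own z axis and vertical above 0.5 rad).
It also fails if it takes over 58 s, if anything falls off the work surface, if the arm or the gripper's body presses on something with over 40 N, if the wrist force passes 120 N, or if a joint passes its speed limit or range.

## Robot

A 6-joint arm with a two-finger parallel gripper is mounted at the origin on the work surface. World frame = base frame: x ahead of the robot, y to its left, z up, the work surface at z = 0. Lengths are in mm, angles in degrees, forces in N, time in s.
With the tool pointing down it reaches from about 300 to 850 mm from the base axis. Payload 4.2 kg.
Tool frame: the origin (TCP) lies midway between the tips of the shut fingers; the grasp point (between the pads) lies 19 mm behind it; y points along the fingers, z is the direction in which the jaws open and shut, and the axes are right-handed (so a half turn about y gives the same grasp; the last joint's range is limited). The gripper opens to 91 mm and grips with 3 to 60 N. Pads are 32 mm wide; open, the fingers measure 118 mm over their backs; the gripper's body (76 mm by 178 mm) begins 60 mm behind the grasp point.
Start: joints at [-67.552, 18.312, 89.639, -0, 72.044, -1.146], TCP at [230.154, -526.946, 213.976] pointing down, gripper open.
Joint ranges: [-177.97, 177.97], [-48.28, 115.42], [12.27, 149.76], [-77.06, 257.06], [2.81, 150.46], [-146.56, 146.56]. Speed limits (degrees/s): [147.25, 147.25, 180, 180, 180, 180].

## Interface

Orientations are given as [roll, pitch, yaw] about the fixed x, y, z axes, in that order (R = Rz(yaw) Ry(pitch) Rx(roll)).
In Python, from workcell import env gives the robot as it stands.
- The arm moves only by the shell command python3 -m handwheel 'ROWS' [FORCE]. ROWS is JSON, a list of rows, each a list of 3 entries, a list of its own where there are three numbers: the opening, from 0 (shut) to 1 (fully open), then the shift along the tool's x, y, z in mm, then the turn, a rotation vector about the tool's x, y, z in degrees. A call has exactly 10 rows; each row shifts and turns the commanded pose from where the row before left it, along the tool's axes as they then stand; what a row does not reach is not made up. A row lasts 1/12 s, in which the tool goes at most 41.7 mm and 7.16 degrees, less where a joint would pass 70% of its speed; a pose out of reach is approached as far as the arm can. A call is refused whole if a number of a shift passes 41.7 or a number of a turn 7.16, either way. A call with a gripper value outside its range is refused whole. The fingers move at their own pace and stop on an object; FORCE is the grip in N (left out, the last holds). Time passes only in rows, so rows that do not move let the fingers close, or fill a call up. It gives the time, the measured TCP pose, the force and the opening at its end, in the units of the state.
- env.state(): the state, without advancing time (a new reading comes with each control period).
- env.grab_frame(name): name is "scene" or "top"; returns the picture (400x640x3 uint8, red, green, blue); there is no depth.
- env.camera_info(name): a dict with "fx", "fy", "cx", "cy" (pixels), "camera_from_world" (4x4, takes a point from world to camera coordinates). Camera axes: x right, y down, z forward; pixel columns grow to the right and rows downward; lengths in mm; the calibration is good to about 2 mm. A picture is of the moment at which its call begins. camera_info takes no time and is no camera call.
- env.job_done(): hands the job in, once; it reports no verdict.
Trained networks look in the newest picture that a camera, given by its name, has taken for a name from the list of things; names that differ only in an ending like _2 or _b are one class to them, and where a whole thing is asked for, a point or a joint stands for the part that bears it (a point fixed in the world has none). Each returns a list of dicts, best first, with "p" (0 to 1); they miss things now and then, are a little off and sometimes report something else, mostly with a low value. They report only what shows in the picture. A call takes as long as a camera call.
- env.masks_of(camera, label): "region" (400x640 bool, what is visible of it) and "location" ([column, row] in pixels, amid what is visible of it).
The state is a dict: "time_s": time; "qpos": joint angles; "qvel": joint speeds; "effort": joint torques, N m; "ee_pos": TCP position; "ee_rot": TCP orientation; "force": force on the tool from outside, world axes, zero at the start; "torque": the same for the moment, N m; "gripper_width": finger opening in mm.
Only numpy, scipy, OpenCV 4.12 (cv2) and the standard library are available. Lean on these libraries where they do the work, as an engineer would, in place of code of your own. Each camera call takes 0.05 s, during which the arm holds its last target.

## Working session

There is one attempt and no reset: what is moved stays moved. The work goes in short steps, Python scripts to look and compute and a shell command to move; the robot and the scene stay as the last step left them, time stands still between calls to the robot, and variables do not carry over. Pictures are saved under pics/ and viewed, and the job is handed in when it is done.

```bash
ls; mkdir -p pics; python3 - <<'E'
from workcell import env
import cv2
for n in("scene","top"):
    cv2.imwrite(f"pics/{n}0.png",env.grab_frame(n)[:,:,::-1]); i=env.camera_info(n); print(n,i)
    for l in("load_box","selector_tip","station","start_top","reset"):
        print(l,[(round(d["p"],2),d["location"],int(d["region"].sum())) for d in env.masks_of(n,l)][:3])
print(env.state())
E
```

```text
pics
scene {'fx': 380.97955470858017, 'fy': 380.97955470858017, 'cx': 319.2968672884924, 'cy': 196.2490269341552, 'camera_from_world': array([[ 7.96350744e-01,  6.04675059e-01,  1.39128133e-02,
        -4.76107142e+02],
       [ 3.97216184e-01, -5.05505968e-01, -7.65952361e-01,
        -1.55045864e+02],
       [-4.56119279e-01,  6.15493127e-01, -6.42746773e-01,
         1.20671228e+03],
       [ 0.00000000e+00,  0.00000000e+00,  0.00000000e+00,
         1.00000000e+00]])}
load_box [(0.78, [221.3, 247.6], 7379), (0.2, [265.3, 193.2], 160)]
selector_tip [(0.91, [225.5, 224.6], 497)]
station [(0.73, [350.5, 177.1], 1607), (0.19, [263.6, 194.2], 193)]
start_top [(0.44, [354.4, 152.7], 95), (0.3, [361.9, 124.2], 712)]
reset []
top {'fx': 411.8507286247503, 'fy': 411.8507286247503, 'cx': 312.80262503201124, 'cy': 200.867037738482, 'camera_from_world': array([[ 4.28364272e-03, -9.99940467e-01, -1.00355872e-02,
         5.13911559e+01],
       [-9.96327839e-01, -3.40954694e-03, -8.55523965e-02,
         5.97533329e+02],
       [ 8.55130865e-02,  1.03652108e-02, -9.96283130e-01,
         1.21
[... 280 characters left out ...]
4], 1505)]
reset []
{'time_s': 0.6, 'qpos': array([-6.75520461e+01,  1.83116401e+01,  8.96370005e+01, -4.61595236e-04,
        7.20430899e+01, -1.14675396e+00]), 'qvel': array([ 1.38954034e-01, -6.06363266e-02, -4.02557842e-02,  7.79648052e-05,
        3.42161886e-02,  6.61661542e-02]), 'effort': array([-5.54079052e-04, -4.12126708e+01, -2.32133371e+01,  7.27437576e-02,
        3.77917942e-02,  6.39904556e-06]), 'ee_pos': array([ 230.15734608, -526.96946753,  213.99210943]), 'ee_rot': array([-8.99917408e+01, -6.04544787e-04, -1.56405150e+02]), 'force': array([-0.00708083, -0.5361262 ,  0.34280111]), 'torque': array([-0.01602374,  0.00413658, -0.02501427]), 'gripper_width': 91.25775190567116}
```

View pics/scene0.png

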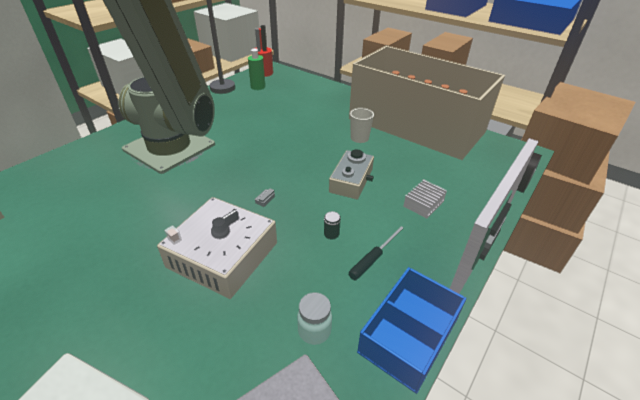

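View pics/top0.png

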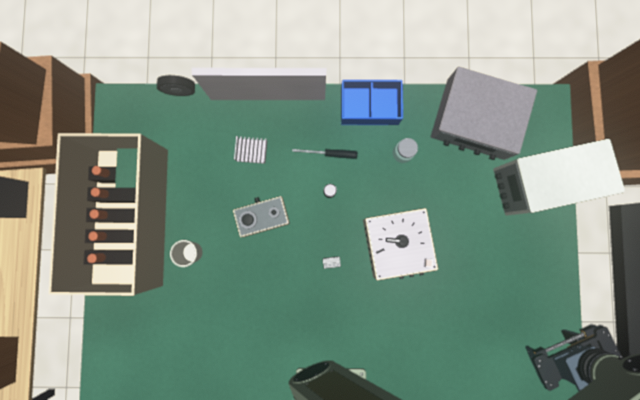

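```bash
python3 - <<'E'
import cv2
a=cv2.imread("pics/top0.png");cv2.imwrite("pics/topc.png",cv2.resize(a[170:320,220:470],None,fx=3.2,fy=3.2,interpolation=cv2.INTER_CUBIC))
a=cv2.imread("pics/scene0.png");cv2.imwrite("pics/scenec.png",cv2.resize(a[100:330,140:430],None,fx=2.6,fy=2.6,interpolation=cv2.INTER_CUBIC))
E
```

```text
(no output)
```

View pics/topc.png

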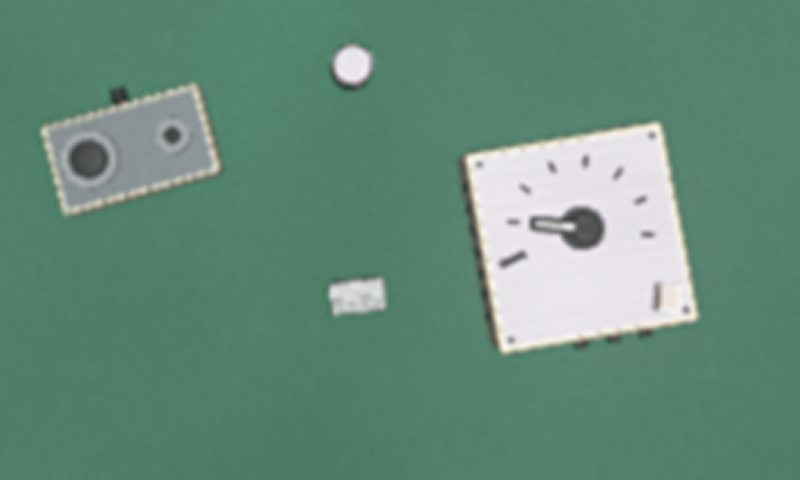

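View pics/scenec.png

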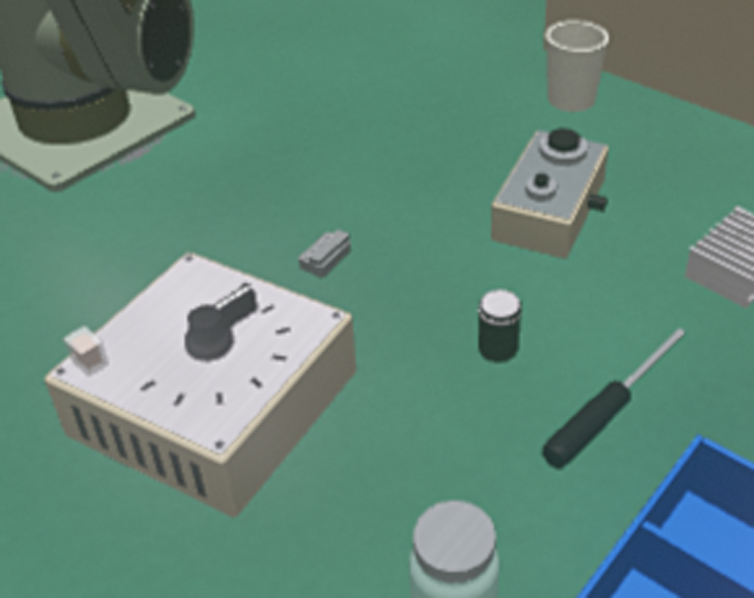

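The selector sits at the upper-left of the box in `top`. In the top crop its axis is at about (582,228) and the long "off" bar at (513,259). The lever points at (530,224), which is the first short mark, so position 1. The fifth mark is at about (618,173). In full-image pixels, the large button is at about (247,219) in `top` and (356,154) in `scene`. Next I'll compute world positions.

```bash
cat > h.py <<'E'
import numpy as np
from workcell import env
I={n:env.camera_info(n) for n in("scene","top")}
def proj(n,P):
    i=I[n];c=i["camera_from_world"];q=c[:3,:3]@np.array(P,float)+c[:3,3]
    return np.array([i["fx"]*q[0]/q[2]+i["cx"],i["fy"]*q[1]/q[2]+i["cy"]])
def ray(n,uv):
    i=I[n];c=i["camera_from_world"];R=c[:3,:3];o=-R.T@c[:3,3]
    d=R.T@np.array([(uv[0]-i["cx"])/i["fx"],(uv[1]-i["cy"])/i["fy"],1]);return o,d/np.linalg.norm(d)
def atz(n,uv,z):
    o,d=ray(n,uv);return o+d*(z-o[2])/d[2]
def tri(a,b):
    A=np.zeros((3,3));B=np.zeros(3)
    for o,d in (ray("top",a),ray("scene",b)):
        M=np.eye(3)-np.outer(d,d);A+=M;B+=M@o
    return np.linalg.solve(A,B)
E
python3 - <<'E'
from h import *
T=lambda u,v:(u/3.2+220-.5,v/3.2+170-.5); S=lambda u,v:(u/2.6+140-.5,v/2.6+100-.5)
np.set_printoptions(precision=1,suppress=True)
C=np.array([atz("top",T(*p),75) for p in[(465,157),(660,123),(697,318),(502,352)]])
print(C, C.mean(0),[np.linalg.norm(C[i]-C[i-1]) for i in range(4)])
C2=np.array([atz("scene",S(*p),75) for p in[(190,254),(351,318),(222,457),(47,379)]]);print("scene",C2,C2.mean(0))
M=np.array([atz("top",T(*p),75) for p in[(513,259),(514,222),(525,188),(552,167),(586,161),(618,173),(641,200),(648,234)]])
# fit centre: radii 67 (off), 60 (short), 30deg spacing
from scipy.optimize import least_squares
r=np.array([67]+[60]*7)
f=lambda x:np.concatenate([x[0]+r*np.cos(x[2]-np.arange(8)*np.pi/6)-M[:,0],x[1]+r*np.sin(x[2]-np.arange(8)*np.pi/6)-M[:,1]])
s=least_squares(f,[M[:,0].mean(),M[:,1].mean(),np.pi]);print("axis",s.x[:2],"off deg",np.degrees(s.x[2]),"rms",np.sqrt((s.fun**2).mean()))
print("lever tip top",atz("top",T(530,224),110), "scene",atz("scene",S(247,287),110))
print("button tri",tri(T(89,158),S(564,138)),"small",tri(T(172,134),S(541,180)))
print("case",[atz("top",T(*p),54) for p in[(42,127),(196,85),(220,172),(66,214)]])
E
```

```text
[[ 542.4  -97.    75. ]
 [ 573.8 -272.8   75. ]
 [ 399.9 -302.3   75. ]
 [ 369.1 -128.7   75. ]] [ 471.3 -200.2   75. ] [np.float64(176.1996719084193), np.float64(178.5631189025456), np.float64(176.32915122679753), np.float64(176.28378940726301)]
scene [[ 375.7 -129.5   75. ]
 [ 548.7 -101.4   75. ]
 [ 573.7 -269.5   75. ]
 [ 405.9 -301.8   75. ]] [ 476.  -200.6   75. ]
axis [ 479.5 -200.1] off deg 114.84947714082921 rms 0.3052900863120603
lever tip top [ 482.8 -149.   110. ] scene [ 482.1 -152.7  110. ]
button tri [540.9 242.6  76.5] small [562.5 167.9  73.4]
case [array([569.5, 289.8,  54. ]), array([608.8, 148.1,  54. ]), array([528.7, 125.2,  54. ]), array([489.7, 266.1,  54. ])]
```

Both views agree: the selector axis is at about (481,−199.5), "off" is at 114.9° and the box yaw is 9.9°. The lever at about 85° confirms position 1. The button is at about (540,242.7) with its top near z = 75. The lever has to go clockwise from 85° to −35°. I'll shut the fingers and move over the box.

```bash
python3 -m handwheel '[[0,[-17.5,0,-12.7],[0,0,0]],[0,[-17.5,0,-12.7],[0,0,0]],[0,[-17.5,0,-12.7],[0,0,0]],[0,[-17.5,0,-12.7],[0,0,0]],[0,[-17.5,0,-12.7],[0,0,0]],[0,[-17.5,0,-12.7],[0,0,0]],[0,[-17.5,0,-12.7],[0,0,0]],[0,[-17.5,0,-12.7],[0,0,0]],[0,[-17.5,0,-12.7],[0,0,0]],[0,[-17.5,0,-12.7],[0,0,0]]]' 20
python3 -m handwheel '[[0,[-17.5,0,-12.7],[0,0,0]],[0,[-17.5,0,-12.7],[0,0,0]],[0,[-17.5,0,-12.7],[0,0,0]],[0,[-17.5,0,-12.7],[0,0,0]],[0,[-17.5,0,-12.7],[0,0,0]],[0,[-17.5,0,-12.7],[0,0,0]],[0,[-17.5,0,-12.7],[0,0,0]],[0,[-17.5,0,-12.7],[0,0,0]],[0,[-17.5,0,-12.7],[0,0,0]],[0,[-17.5,0,-12.7],[0,0,0]]]' 20
python3 -m handwheel '[[0,[0,0,0],[0,-7,0]],[0,[0,0,0],[0,-7,0]],[0,[0,0,0],[0,-7,0]],[0,[0,0,0],[0,-7,0]],[0,[0,0,0],[0,-7,0]],[0,[0,0,0],[0,-7,0]],[0,[0,0,0],[0,-7,0]],[0,[0,0,0],[0,-7,0]],[0,[0,0,0],[0,-7,0]],[0,[0,0,0],[0,-7,0]]]'
python3 -m handwheel '[[0,[0,0,0],[0,-7,0]],[0,[0,0,0],[0,-7,0]],[0,[0,0,0],[0,-7,0]],[0,[0,0,0],[0,-7,0]],[0,[0,0,0],[0,-7,0]],[0,[0,0,0],[0,-7,0]],[0,[0,0,0],[0,-7,0]],[0,[0,0,0],[0,-7,0]],[0,[0,0,0],[0,-7,0]],[0,[0,0,0],[0,-7,0]]]'
python3 -c "
from workcell import env;print(env.state())"
```

```text
time_s: 1.43
ee_pos: [340.1, -339.6, 214.1]
ee_rot: [-90.0, 0.0, -156.4]
force: [0.2, -0.5, 0.3]
gripper_width: 27.7
time_s: 2.27
ee_pos: [449.7, -153.1, 214.1]
ee_rot: [-90.0, 0.0, -156.4]
force: [0.6, -0.3, 0.5]
gripper_width: 0.5
time_s: 3.1
ee_pos: [449.2, -154.1, 214.0]
ee_rot: [-90.0, -0.0, -86.1]
force: [-0.2, 0.1, -0.2]
gripper_width: 0.6
time_s: 3.93
ee_pos: [449.2, -154.1, 214.0]
ee_rot: [-90.0, -0.0, -16.1]
force: [-0.6, 0.1, 0.1]
gripper_width: 0.6
{'time_s': 3.9333, 'qpos': array([-2.03159440e+01,  9.25710064e+00,  1.02001586e+02, -4.28664074e-03,
        6.87263949e+01, -9.42591069e+01]), 'qvel': array([ 3.21505623e-02,  5.72397532e-02,  3.85142054e-02, -6.02605336e-02,
        1.92128180e-02, -8.31578622e+01]), 'effort': array([ 4.75014152e-03, -3.18426239e+01, -2.26289821e+01, -3.78353137e-02,
        6.95973239e-02,  1.20706055e+00]), 'ee_pos': array([ 449.22462776, -154.07747544,  214.04987287]), 'ee_rot': array([-9.00050919e+01, -1.45807072e-02, -1.60552817e+01]), 'force': array([-0.62036866,  0.06188288,  0.08384912]), 'torque': array([ 0.10201793, -0.06174021, -0.0125079 ]), 'gripper_width': 0.6404424940889277}
```

```bash
python3 -m handwheel '[[0,[0,10,0],[0,-5.6,0]],[0,[0,10,0],[0,-5.6,0]],[0,[0,10,0],[0,0,0]],[0,[0,10,0],[0,0,0]],[0,[0,10,0],[0,0,0]],[0,[0,10,0],[0,0,0]],[0,[0,10,0],[0,0,0]],[0,[0,0,0],[0,0,0]],[0,[0,0,0],[0,0,0]],[0,[0,0,0],[0,0,0]]]'
python3 - <<'E'
from workcell import env
import cv2
for n,(a,b,c,d) in dict(scene=(120,320,130,330),top=(150,310,320,480)).items():
    cv2.imwrite(f"pics/{n}1.png",cv2.resize(env.grab_frame(n)[a:b,c:d,::-1],(590,590),interpolation=cv2.INTER_CUBIC))
E
```

```text
time_s: 4.77
ee_pos: [449.6, -154.2, 144.2]
ee_rot: [-90.0, -0.0, -5.2]
force: [0.6, -0.0, 0.1]
gripper_width: 0.3
```

View pics/scene1.png

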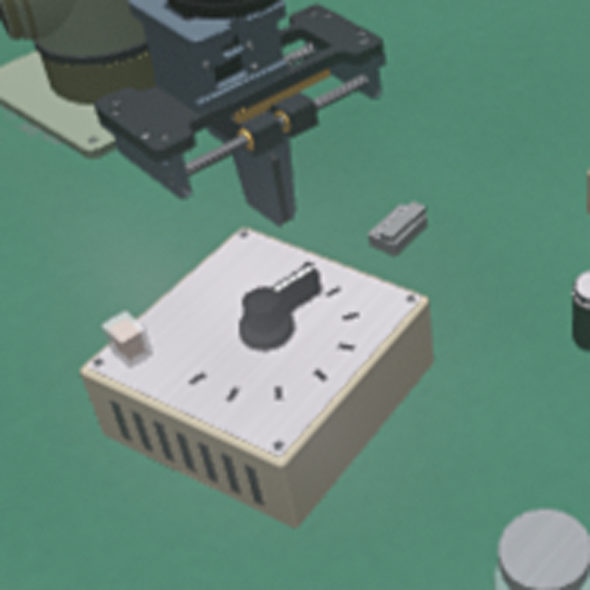

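View pics/top1.png

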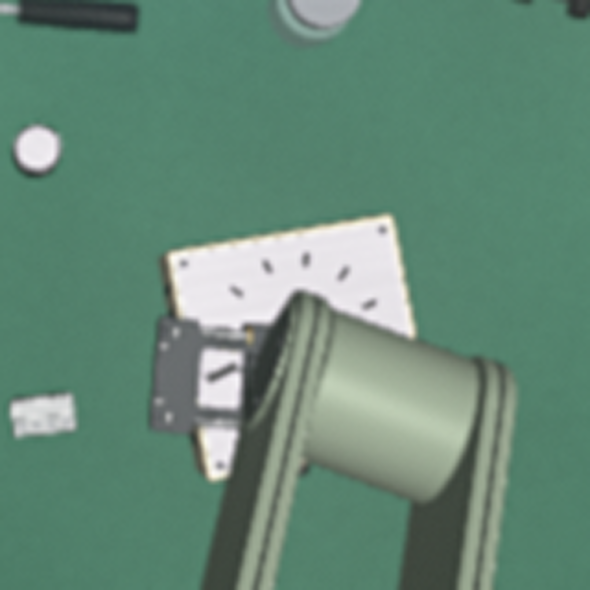

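The gripper stands clear and the lever has not moved (tip at about (315,270) in the scene crop). I'll descend beside it.

```bash
python3 -m handwheel '[[0,[0,7,0],[0,0,0]],[0,[0,7,0],[0,0,0]],[0,[0,7,0],[0,0,0]],[0,[0,7,0],[0,0,0]],[0,[0,7,0],[0,0,0]],[0,[0,7,0],[0,0,0]],[0,[0,6,0],[0,0,0]],[0,[0,0,0],[0,0,0]],[0,[0,0,0],[0,0,0]],[0,[0,0,0],[0,0,0]]]'
python3 - <<'E'
from workcell import env
import cv2
for n,(a,b,c,d) in dict(scene=(120,320,130,330)).items():
    cv2.imwrite(f"pics/{n}2.png",cv2.resize(env.grab_frame(n)[a:b,c:d,::-1],(590,590),interpolation=cv2.INTER_CUBIC))
E
```

```text
time_s: 5.7
ee_pos: [449.5, -154.2, 96.1]
ee_rot: [-90.0, -0.0, -5.2]
force: [0.1, 0.2, 0.2]
gripper_width: 0.5
```

View pics/scene2.png

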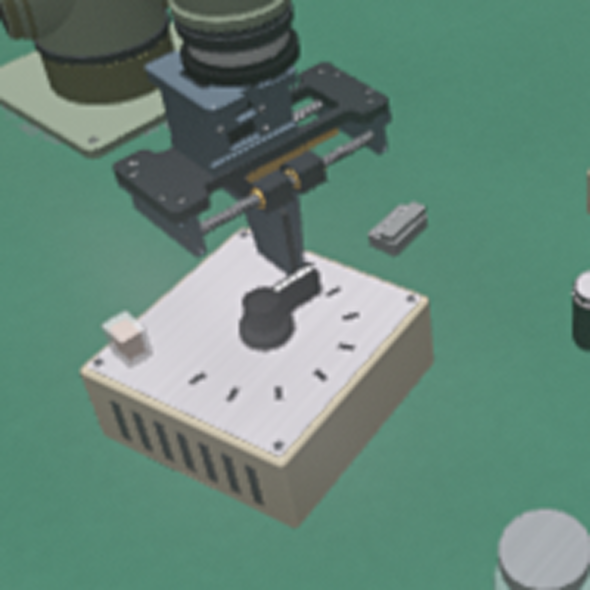

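The fingertip stands behind the lever's outer half, with no contact force. I'll close the 12 mm gap, then start the arc.

```bash
python3 -m handwheel '[[0,[2,0,0],[0,0,0]],[0,[2,0,0],[0,0,0]],[0,[2,0,0],[0,0,0]],[0,[2,0,0],[0,0,0]],[0,[2,0,0],[0,0,0]],[0,[2,0,0],[0,0,0]],[0,[0,0,0],[0,0,0]],[0,[0,0,0],[0,0,0]],[0,[0,0,0],[0,0,0]],[0,[0,0,0],[0,0,0]]]'
python3 -m handwheel '[[0,[2.23,0,1.15],[0,3,0]],[0,[2.23,0,1.15],[0,3,0]],[0,[2.23,0,1.15],[0,3,0]],[0,[2.23,0,1.15],[0,3,0]],[0,[0,0,0],[0,0,0]],[0,[0,0,0],[0,0,0]],[0,[0,0,0],[0,0,0]],[0,[0,0,0],[0,0,0]],[0,[0,0,0],[0,0,0]],[0,[0,0,0],[0,0,0]]]'
python3 - <<'E'
from workcell import env
import cv2
for n,(a,b,c,d) in dict(scene=(120,320,130,330)).items():
    cv2.imwrite(f"pics/{n}3.png",cv2.resize(env.grab_frame(n)[a:b,c:d,::-1],(590,590),interpolation=cv2.INTER_CUBIC))
E
```

```text
time_s: 6.58
ee_pos: [460.5, -154.9, 95.8]
ee_rot: [-90.0, 0.1, -5.2]
force: [-3.4, 0.4, 1.9]
gripper_width: 0.3
time_s: 7.42
ee_pos: [470.9, -152.3, 96.1]
ee_rot: [-90.0, -0.0, -17.2]
force: [1.0, -0.1, 0.6]
gripper_width: 0.6
```

View pics/scene3.png

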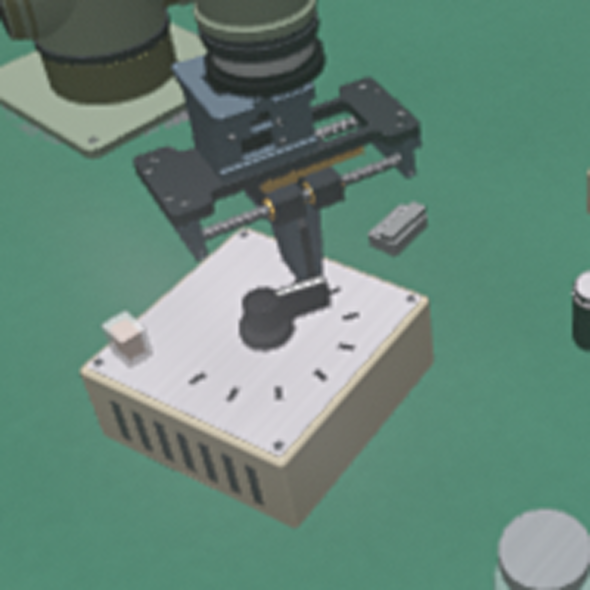

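```bash
python3 - <<'E'
from h import *
for k in np.arange(0,7.1,.5):
    a=np.radians(114.85-30*k);p=proj("scene",(481+48*np.cos(a),-199.5+48*np.sin(a),110));print(k,((p+.5-[130,120])*2.95).round())
E
```

```text
0.0 [286. 257.]
0.5 [301. 261.]
1.0 [314. 268.]
1.5 [323. 277.]
2.0 [328. 287.]
2.5 [328. 299.]
3.0 [324. 312.]
3.5 [315. 324.]
4.0 [302. 334.]
4.5 [286. 343.]
5.0 [267. 348.]
5.5 [248. 350.]
6.0 [230. 349.]
6.5 [214. 344.]
7.0 [201. 336.]
```

```bash
python3 -m handwheel '[[0,[2.23,0,1.15],[0,3,0]],[0,[2.23,0,1.15],[0,3,0]],[0,[2.23,0,1.15],[0,3,0]],[0,[2.23,0,1.15],[0,3,0]],[0,[2.23,0,1.15],[0,3,0]],[0,[2.23,0,1.15],[0,3,0]],[0,[2.23,0,1.15],[0,3,0]],[0,[2.23,0,1.15],[0,3,0]],[0,[2.23,0,1.15],[0,3,0]],[0,[2.23,0,1.15],[0,3,0]]]'
python3 - <<'E'
from workcell import env
import cv2
for n,(a,b,c,d) in dict(scene=(120,320,130,330)).items():
    cv2.imwrite(f"pics/{n}4.png",cv2.resize(env.grab_frame(n)[a:b,c:d,::-1],(590,590),interpolation=cv2.INTER_CUBIC))
E
```

```text
time_s: 8.3
ee_pos: [494.6, -153.0, 95.6]
ee_rot: [-90.0, 0.1, -47.4]
force: [-0.9, -0.2, -1.3]
gripper_width: 0.9
```

View pics/scene4.png

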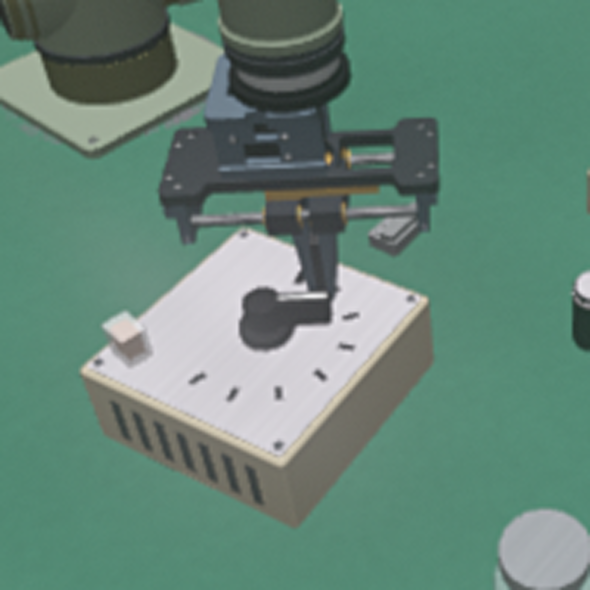

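The lever tip is at about (329,297), which is position ~2.4 and matches the commanded arc. I'll continue.

```bash
python3 -m handwheel '[[0,[2.23,0,1.15],[0,3,0]],[0,[2.23,0,1.15],[0,3,0]],[0,[2.23,0,1.15],[0,3,0]],[0,[2.23,0,1.15],[0,3,0]],[0,[2.23,0,1.15],[0,3,0]],[0,[2.23,0,1.15],[0,3,0]],[0,[2.23,0,1.15],[0,3,0]],[0,[2.23,0,1.15],[0,3,0]],[0,[2.23,0,1.15],[0,3,0]],[0,[2.23,0,1.15],[0,3,0]]]'
python3 -m handwheel '[[0,[2.23,0,1.15],[0,3,0]],[0,[2.23,0,1.15],[0,3,0]],[0,[2.23,0,1.15],[0,3,0]],[0,[2.23,0,1.15],[0,3,0]],[0,[2.23,0,1.15],[0,3,0]],[0,[2.23,0,1.15],[0,3,0]],[0,[2.23,0,1.15],[0,3,0]],[0,[0,0,0],[0,0,0]],[0,[0,0,0],[0,0,0]],[0,[0,0,0],[0,0,0]]]'
python3 - <<'E'
from workcell import env
import cv2
for n,(a,b,c,d) in dict(scene=(120,320,130,330)).items():
    cv2.imwrite(f"pics/{n}5.png",cv2.resize(env.grab_frame(n)[a:b,c:d,::-1],(590,590),interpolation=cv2.INTER_CUBIC))
E
```

```text
time_s: 9.18
ee_pos: [516.0, -167.0, 95.9]
ee_rot: [-90.0, 0.0, -77.3]
force: [-0.5, 1.0, -0.5]
gripper_width: 0.1
time_s: 10.02
ee_pos: [525.3, -180.8, 95.9]
ee_rot: [-90.0, 0.2, -98.2]
force: [1.0, 4.2, 0.8]
gripper_width: 0.6
```

View pics/scene5.png

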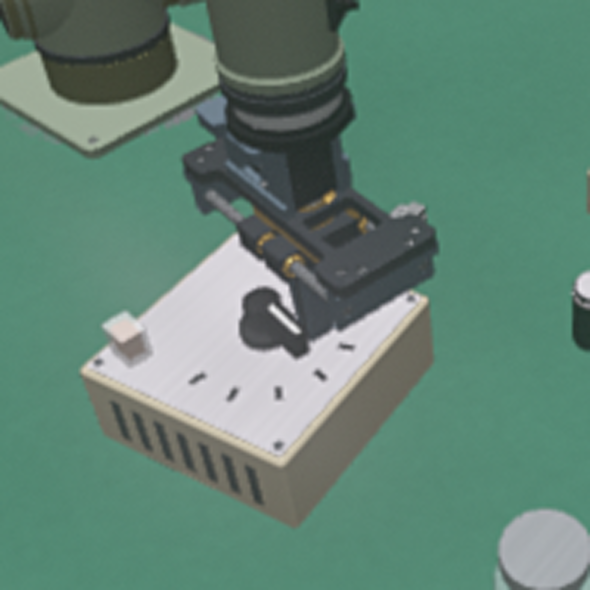

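The lever is at about position 4.1 (tip at (299,333)) with the detent resisting. Another 18° should carry it past 4.5.

```bash
python3 -m handwheel '[[0,[2.23,0,1.15],[0,3,0]],[0,[2.23,0,1.15],[0,3,0]],[0,[2.23,0,1.15],[0,3,0]],[0,[2.23,0,1.15],[0,3,0]],[0,[2.23,0,1.15],[0,3,0]],[0,[2.23,0,1.15],[0,3,0]],[0,[0,0,0],[0,0,0]],[0,[0,0,0],[0,0,0]],[0,[0,0,0],[0,0,0]],[0,[0,0,0],[0,0,0]]]'
python3 - <<'E'
from workcell import env
import cv2
for n,(a,b,c,d) in dict(scene=(120,320,130,330)).items():
    cv2.imwrite(f"pics/{n}6.png",cv2.resize(env.grab_frame(n)[a:b,c:d,::-1],(590,590),interpolation=cv2.INTER_CUBIC))
E
```

```text
time_s: 10.9
ee_pos: [528.2, -196.9, 96.0]
ee_rot: [-90.0, -0.0, -116.1]
force: [0.3, -0.4, 0.3]
gripper_width: 0.8
```

View pics/scene6.png

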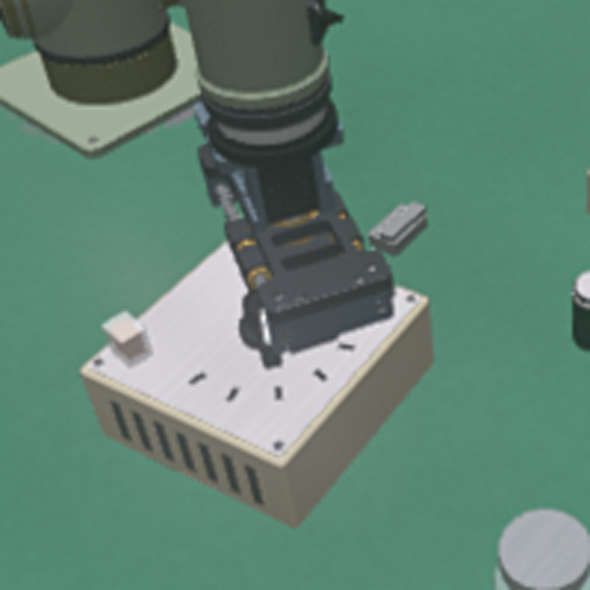

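It clicked: tip at (268,348), predicted (267,348) for position 5, and it points at the fifth short mark at (279,393) with no force. I'll back off and rise.

```bash
python3 -m handwheel '[[0,[-5,0,0],[0,0,0]],[0,[-5,0,0],[0,0,0]],[0,[-5,0,0],[0,0,0]],[0,[0,-15,0],[0,0,0]],[0,[0,-20,0],[0,0,0]],[0,[0,-20,0],[0,0,0]],[0,[0,-20,0],[0,0,0]],[0,[0,-15,0],[0,0,0]],[0,[0,0,0],[0,0,0]],[0,[0,0,0],[0,0,0]]]'
python3 - <<'E'
from h import *
import cv2
for n,(a,b,c,d) in dict(scene=(120,320,130,330),top=(150,310,220,480)).items():
    im=env.grab_frame(n)
    cv2.imwrite(f"pics/{n}7.png",cv2.resize(im[a:b,c:d,::-1],None,fx=590/200,fy=590/200,interpolation=cv2.INTER_CUBIC))
s=env.state();print(s["ee_pos"],s["ee_rot"],s["qpos"])
E
```

```text
time_s: 11.78
ee_pos: [535.2, -183.2, 186.3]
ee_rot: [-89.9, 0.0, -116.2]
force: [1.2, -1.2, -0.9]
gripper_width: 0.5
[ 534.19551034 -182.93404728  184.67122021] [-9.01289567e+01 -1.46406522e-02 -1.16183363e+02] [-2.00701628e+01  1.85956213e+01  9.36013148e+01 -8.89526769e-04
  6.79328464e+01  6.11355194e+00]
```

View pics/scene7.png

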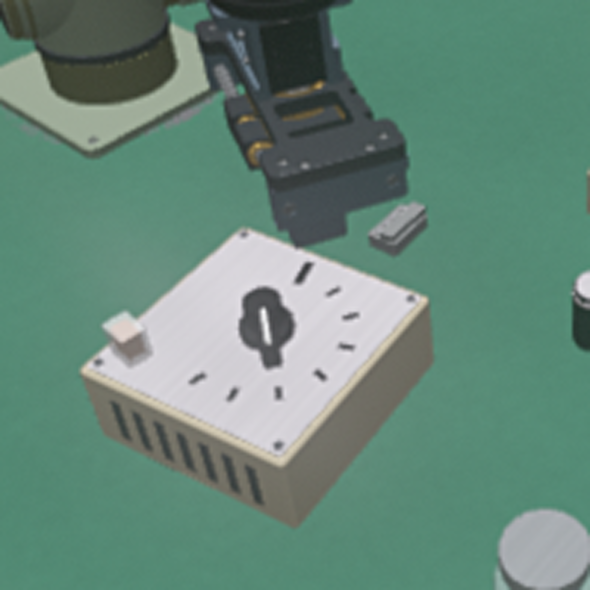

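View pics/top7.png

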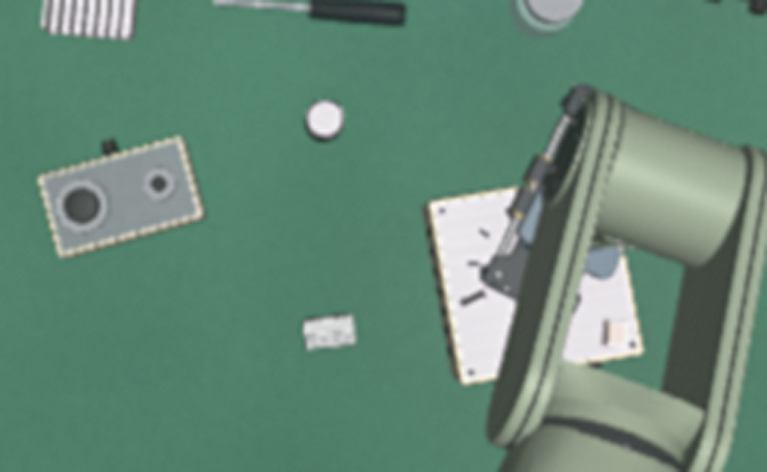

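The selector rests on the fifth mark and nothing else has moved. Now over to the large button.

```bash
python3 -m handwheel '[[0,[-19.2,0,-9.2],[0,0,0]],[0,[-19.2,0,-9.2],[0,0,0]],[0,[-19.2,0,-9.2],[0,0,0]],[0,[-19.2,0,-9.2],[0,0,0]],[0,[-19.2,0,-9.2],[0,0,0]],[0,[-19.2,0,-9.2],[0,0,0]],[0,[-19.2,0,-9.2],[0,0,0]],[0,[-19.2,0,-9.2],[0,0,0]],[0,[-19.2,0,-9.2],[0,0,0]],[0,[-19.2,0,-9.2],[0,0,0]]]'
python3 -m handwheel '[[0,[-19.2,0,-9.2],[0,0,0]],[0,[-19.2,0,-9.2],[0,0,0]],[0,[-19.2,0,-9.2],[0,0,0]],[0,[-19.2,0,-9.2],[0,0,0]],[0,[-19.2,0,-9.2],[0,0,0]],[0,[-19.2,0,-9.2],[0,0,0]],[0,[-19.2,0,-9.2],[0,0,0]],[0,[-19.2,0,-9.2],[0,0,0]],[0,[-19.2,0,-9.2],[0,0,0]],[0,[-19.2,0,-9.2],[0,0,0]]]'
python3 -m handwheel '[[0,[0,10,0],[0,0,0]],[0,[0,10,0],[0,0,0]],[0,[0,10,0],[0,0,0]],[0,[0,10,0],[0,0,0]],[0,[0,10,0],[0,0,0]],[0,[0,10,0],[0,0,0]],[0,[0,10,0],[0,0,0]],[0,[0,10,0],[0,0,0]],[0,[0,0,0],[0,0,0]],[0,[0,0,0],[0,0,0]]]'
python3 - <<'E'
from h import *
import cv2
for n,(a,b,c,d) in dict(scene=(80,220,290,430),top=(150,290,190,330)).items():
    im=env.grab_frame(n)
    cv2.imwrite(f"pics/{n}8.png",cv2.resize(im[a:b,c:d,::-1],(590,590),interpolation=cv2.INTER_CUBIC))
s=env.state();print(s["ee_pos"],s["ee_rot"],s["qpos"])
p=proj("scene",(540,242.7,76));print((p+.5-[290,80])*590/140,"tcp",(proj("scene",s["ee_pos"])+.5-[290,80])*590/140)
E
```

```text
time_s: 12.72
ee_pos: [536.1, 30.5, 184.3]
ee_rot: [-90.2, -0.1, -116.2]
force: [0.5, -0.1, 0.1]
gripper_width: 0.3
time_s: 13.55
ee_pos: [538.4, 243.1, 184.1]
ee_rot: [-90.1, -0.1, -116.2]
force: [-0.4, -0.5, 0.8]
gripper_width: 0.4
time_s: 14.38
ee_pos: [539.1, 242.1, 105.2]
ee_rot: [-90.0, -0.1, -116.2]
force: [0.1, 0.1, 0.2]
gripper_width: 0.6
[539.77466962 242.45940612 106.37965521] [-8.99549972e+01  4.36609637e-02 -1.16205645e+02] [ 2.30785698e+01  2.46339330e+01  9.63372936e+01 -6.57016062e-03
  5.89663249e+01  4.92876164e+01]
[279.5305554  308.22253121] tcp [282.57478119 268.94164778]
```

View pics/scene8.png

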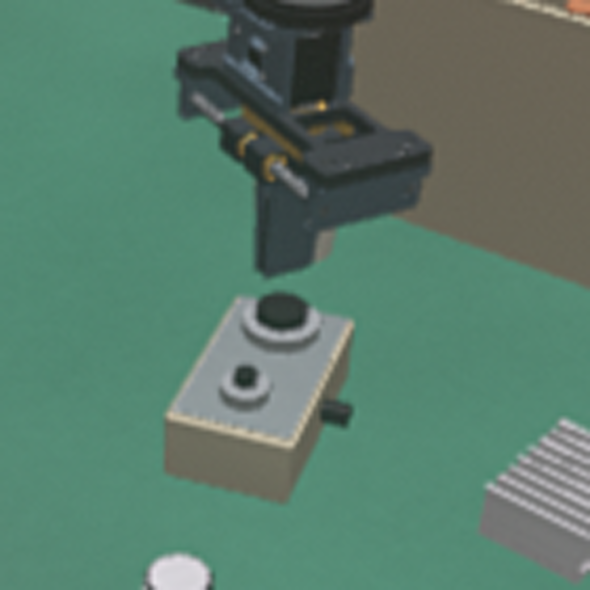

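View pics/top8.png

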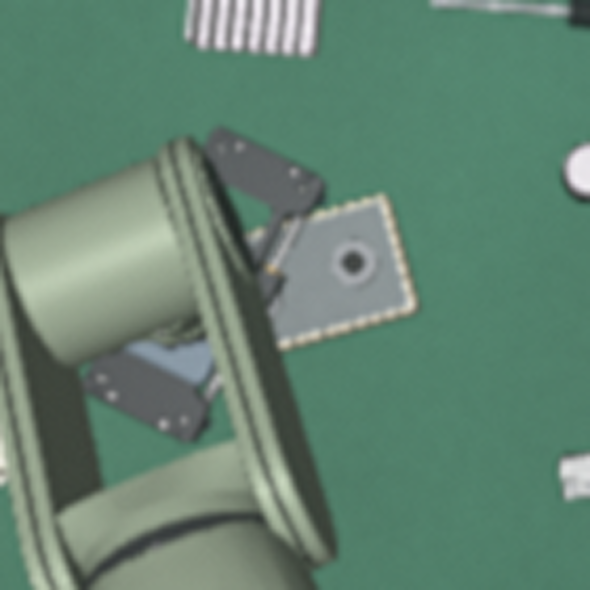

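The fingertip is centred over the large button (cap at (282,306) in the scene crop, predicted (280,308)), and the cap stands well above its collar. I'll descend slowly.

```bash
python3 -m handwheel '[[0,[0,4,0],[0,0,0]],[0,[0,4,0],[0,0,0]],[0,[0,4,0],[0,0,0]],[0,[0,4,0],[0,0,0]],[0,[0,4,0],[0,0,0]],[0,[0,3,0],[0,0,0]],[0,[0,2,0],[0,0,0]],[0,[0,0,0],[0,0,0]],[0,[0,0,0],[0,0,0]],[0,[0,0,0],[0,0,0]]]'
python3 -m handwheel '[[0,[0,1,0],[0,0,0]],[0,[0,1,0],[0,0,0]],[0,[0,1,0],[0,0,0]],[0,[0,1,0],[0,0,0]],[0,[0,0,0],[0,0,0]],[0,[0,0,0],[0,0,0]],[0,[0,0,0],[0,0,0]],[0,[0,0,0],[0,0,0]],[0,[0,0,0],[0,0,0]],[0,[0,0,0],[0,0,0]]]'
```

```text
time_s: 15.32
ee_pos: [539.5, 242.3, 81.1]
ee_rot: [-90.0, 0.0, -116.2]
force: [0.3, -0.1, 0.0]
gripper_width: 0.6
time_s: 16.15
ee_pos: [539.4, 242.3, 77.0]
ee_rot: [-90.0, 0.0, -116.2]
force: [-0.4, -0.1, 0.5]
gripper_width: 0.2
```

```bash
python3 -m handwheel '[[0,[0,1,0],[0,0,0]],[0,[0,1,0],[0,0,0]],[0,[0,1,0],[0,0,0]],[0,[0,1,0],[0,0,0]],[0,[0,0,0],[0,0,0]],[0,[0,0,0],[0,0,0]],[0,[0,0,0],[0,0,0]],[0,[0,0,0],[0,0,0]],[0,[0,0,0],[0,0,0]],[0,[0,0,0],[0,0,0]]]'
```

```text
time_s: 16.98
ee_pos: [539.5, 242.3, 73.0]
ee_rot: [-90.0, 0.0, -116.2]
force: [-0.5, -0.6, 3.4]
gripper_width: 0.7
```

```bash
python3 -m handwheel '[[0,[0,1,0],[0,0,0]],[0,[0,1,0],[0,0,0]],[0,[0,0,0],[0,0,0]],[0,[0,0,0],[0,0,0]],[0,[0,0,0],[0,0,0]],[0,[0,0,0],[0,0,0]],[0,[0,0,0],[0,0,0]],[0,[0,0,0],[0,0,0]],[0,[0,0,0],[0,0,0]],[0,[0,0,0],[0,0,0]]]'
python3 -m handwheel '[[0,[0,1,0],[0,0,0]],[0,[0,1,0],[0,0,0]],[0,[0,0,0],[0,0,0]],[0,[0,0,0],[0,0,0]],[0,[0,0,0],[0,0,0]],[0,[0,0,0],[0,0,0]],[0,[0,0,0],[0,0,0]],[0,[0,0,0],[0,0,0]],[0,[0,0,0],[0,0,0]],[0,[0,0,0],[0,0,0]]]'
```

```text
time_s: 17.82
ee_pos: [539.5, 242.4, 71.0]
ee_rot: [-90.0, 0.0, -116.2]
force: [0.7, 0.6, 3.7]
gripper_width: 0.1
time_s: 18.65
ee_pos: [539.5, 242.4, 70.2]
ee_rot: [-90.0, 0.0, -116.2]
force: [-1.3, -1.3, 11.6]
gripper_width: 0.2
```

At z = 70.2 the motion stopped short of its target and the force jumped to 11.6 N. With the cap top at 76 to 76.5, that is the full 6 mm travel. I'll press slightly more to be sure, then release and lift away.

```bash
python3 -m handwheel '[[0,[0,0.5,0],[0,0,0]],[0,[0,0.5,0],[0,0,0]],[0,[0,0,0],[0,0,0]],[0,[0,0,0],[0,0,0]],[0,[0,0,0],[0,0,0]],[0,[0,0,0],[0,0,0]],[0,[0,0,0],[0,0,0]],[0,[0,0,0],[0,0,0]],[0,[0,0,0],[0,0,0]],[0,[0,0,0],[0,0,0]]]'
python3 -c "
from h import *
import cv2
cv2.imwrite('pics/scene9.png',cv2.resize(env.grab_frame('scene')[80:220,290:430,::-1],(590,590),interpolation=cv2.INTER_CUBIC))"
python3 -m handwheel '[[0,[0,-1.5,0],[0,0,0]],[0,[0,-2,0],[0,0,0]],[0,[0,-2,0],[0,0,0]],[0,[0,-2,0],[0,0,0]],[0,[0,-5,0],[0,0,0]],[0,[0,-15,0],[0,0,0]],[0,[0,-20,0],[0,0,0]],[0,[0,-20,0],[0,0,0]],[0,[0,-20,0],[0,0,0]],[0,[0,0,0],[0,0,0]]]'
python3 -m handwheel '[[0,[20,-5,9],[0,0,0]],[0,[20,-5,9],[0,0,0]],[0,[20,-5,9],[0,0,0]],[0,[20,-5,9],[0,0,0]],[0,[10,-5,5],[0,0,0]],[0,[10,0,5],[0,0,0]],[0,[0,0,0],[0,0,0]],[0,[0,0,0],[0,0,0]],[0,[0,0,0],[0,0,0]],[0,[0,0,0],[0,0,0]]]'
python3 -c "
from h import *
import cv2
im=env.grab_frame('scene')[:,:,::-1]
cv2.imwrite('pics/scene10.png',im)
cv2.imwrite('pics/scene10c.png',cv2.resize(im[100:330,140:430],None,fx=2.6,fy=2.6,interpolation=cv2.INTER_CUBIC))
cv2.imwrite('pics/top10.png',env.grab_frame('top')[:,:,::-1]);print(env.state()['ee_pos'])"
```

```text
time_s: 19.48
ee_pos: [539.6, 242.4, 70.1]
ee_rot: [-89.9, 0.1, -116.2]
force: [-3.1, -0.9, 16.6]
gripper_width: 0.7
time_s: 20.37
ee_pos: [540.8, 242.9, 158.8]
ee_rot: [-89.8, 0.2, -116.2]
force: [0.2, -0.5, 0.3]
gripper_width: 0.5
time_s: 21.2
ee_pos: [536.3, 133.1, 179.9]
ee_rot: [-90.0, -0.0, -116.2]
force: [0.3, 0.4, -0.8]
gripper_width: 0.2
[536.33081411 133.02318792 180.1101827 ]
```

View pics/scene9.png

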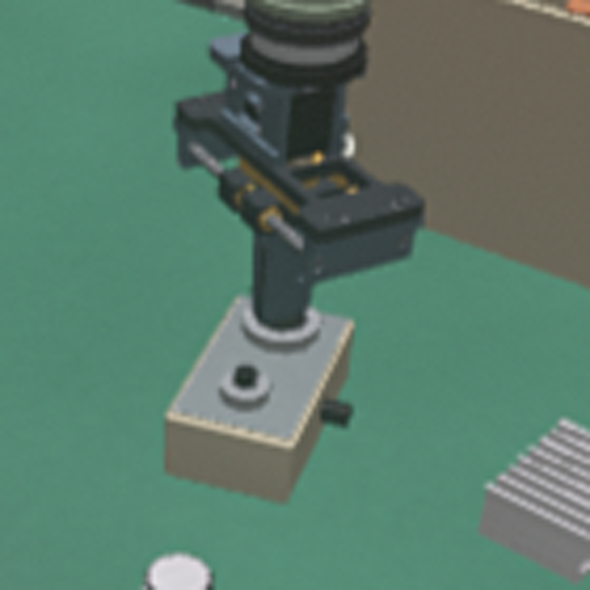

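View pics/scene10c.png

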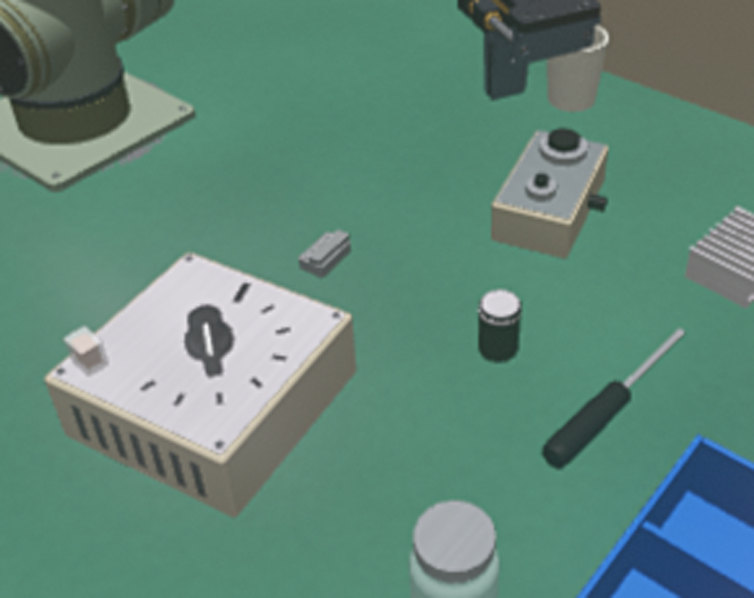

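View pics/top10.png

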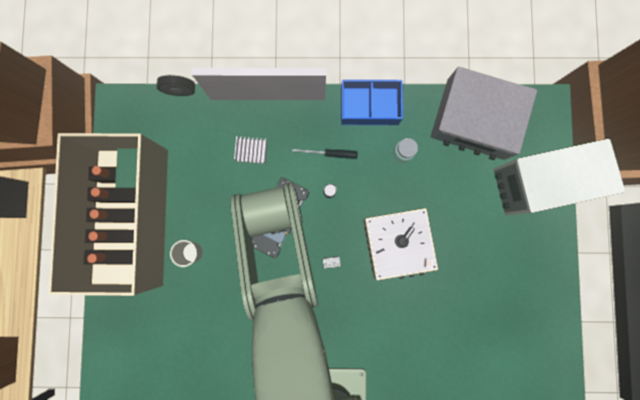

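The pictures show the lever at the fifth short mark (tip at about (212,372) in the scene crop, fifth mark at (219,398)). The button is back up at (564,138), and the station and loose things are where they were. The arm is clear, so I'm handing in.

```bash
python3 -c "
from workcell import env
print(env.state()['force']);print(env.job_done())"
```

```text
[-0.76594634 -0.00374973  1.03088835]
the job is handed in; nothing more can be done
None
```

I pushed the selector lever with the shut fingertips from the first to the fifth short mark, then pressed the large button fully down and let it go. The job was handed in just after 21 s of the 58 s allowed; no verdict is reported.

- **Selector:** In the sampled readings the push took about 4 N at most. After it clicked, the lever tip was within about 1 px of where the fifth mark should put it. The last pictures still show it on that mark.
- **Button:** The fingertip stopped at z ≈ 70.1 mm under 16.6 N. The cap top had measured about 76 mm, so that is the full 6 mm travel. The picture after release shows the button back up where it started.
- **Everything else:** Neither the station nor any other loose thing shows visible movement in the last pictures. The small button was not touched, and the arm was clear at z ≈ 180 mm.

No check failed or disagreed. The button's travel and the selector's angle were judged from positions, forces and pictures, since neither joint can be read directly.

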